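# Lock the furnace cover with the blade key

## Robot

A 6-joint arm with a two-finger parallel gripper is mounted at the origin on the work surface. World frame = base frame: x ahead of the robot, y to its left, z up, the work surface at z = 0. Lengths are in m, angles in rad, forces in N, time in s.
With the tool pointing down it reaches from about 0.3 to 0.875 m from the base axis. Payload 6.4 kg.
Tool frame: the origin (TCP) lies midway between the tips of the shut fingers; the grasp point (between the pads) lies 19 mm behind it; y points along the fingers, z is the direction in which the jaws open and shut, and the axes are right-handed (so a half turn about y gives the same grasp; the last joint's range is limited). The gripper opens to 88 mm and grips with 3 to 60 N. Pads are 18 mm wide; open, the fingers measure 123 mm over their backs; the gripper's body (75 mm by 187 mm) begins 45 mm behind the grasp point.
Start: joints at [-1.484, 0.181, 1.607, -0, 1.354, -0.206], TCP at [0.166, -0.551, 0.239] pointing down, gripper open.
Joint ranges: [-2.99, 2.99], [-0.89, 2.07], [0.3, 2.58], [-1.14, 4.28], [0, 2.63], [-3.12, 3.12]. Speed limits (rad/s): [2.57, 2.57, 3.01, 3.14, 3.14, 3.14].

## Interface

Orientations are given as a 3x3 rotation matrix whose columns are the frame's x, y, z axes.
In Python, from plant import ctrl, optics, finder gives the robot as it stands.
- The arm moves only by the tool jog_arm, never from a script. Its arguments are lists of equal length, an entry for each row: "xyz": the shift along the tool's x, y, z in m, a list of three; "yaw": the turn about the tool's y in rad. In form: {"xyz": [[tx, ty, tz], ...], "yaw": [yaw, ...]}. A call has exactly 10 rows; each row shifts and turns the commanded pose from where the row before left it, along the tool's axes as they then stand; what a row does not reach is not made up. A row lasts 1/12 s, in which the tool goes at most 41.7 mm and 7.16 degrees, less where a joint would pass 70% of its speed; a pose out of reach is approached as far as the arm can. A call is refused whole if a number of a shift passes 0.0417 or a number of a turn 0.125, either way. A call with a gripper value outside its range is refused whole. "fingers" is the gripper's target within -1 to 1 (shut at 1, half-way at 0, fully open at -1), set as the call begins (left out, the last holds). The fingers move at their own pace and stop on an object; "squeeze" is the grip in N (left out, the last holds). Time passes only in rows, so rows that do not move let the fingers close, or fill a call up. It gives the time, the measured TCP pose, the force and the opening at its end, in the units of the state.
- ctrl.observe(): the state, without advancing time (a new reading comes with each control period).
- optics.read_camera(name): name is "scene" or "top" or "wrist"; returns the picture (480x640x3 uint8, blue, green, red); there is no depth.
- optics.get_calibration(name): a dict with "fx", "fy", "cx", "cy" (pixels), "cam_to_world" (4x4, takes a point from camera to world coordinates). Camera axes: x right, y up, looking along -z (the intrinsics and any distortion apply to the point x, -y, -z); pixel columns grow to the right and rows downward; lengths in m; the calibration is good to about 2 mm. A picture is of the moment at which its call begins: read the wrist's pose just before it. get_calibration takes no time and is no camera call; for the wrist camera it gives the pose at the moment of the call.
- ctrl.close_job(): hands the job in, once; it reports no verdict.
Trained networks look in the newest picture that a camera, given by its name, has taken for a name from the list of things; names that differ only in an ending like _2 or _b are one class to them, and where a whole thing is asked for, a point or a joint stands for the part that bears it (a point fixed in the world has none). Each returns a list of dicts, best first, with "p" (0 to 1); they miss things now and then, are a little off and sometimes report something else, mostly with a low value. They report only what shows in the picture. A call takes as long as a camera call. They do not tell look-alikes from the thing itself.
- finder.spot_in(camera, thing): "centre" ([column, row] in pixels, amid what is visible of it).
- finder.regions_of(camera, thing): "pixels" (480x640 bool, what is visible of it) and "centre" ([column, row] in pixels, amid what is visible of it).
- finder.pinpoint(camera, thing): "centre" ([column, row] in pixels: a listed point, or the origin of a listed thing).
The state is a dict: "t": time; "qpos": joint angles; "qvel": joint speeds; "tau": joint torques, N m; "ee_pos": TCP position; "tcp_rot": TCP orientation; "force": force on the tool from outside, world axes, zero at the start; "moment": the same for the moment, N m; "gripper_width": finger opening in m.
Only numpy, scipy, OpenCV 4.12 (cv2) and the standard library are available. Lean on these libraries where they do the work, as an engineer would, in place of code of your own. Each camera call takes 0.05 s, during which the arm holds its last target.

## Task

Lock the access cover of the salvaged furnace that lies on the bench: take the T-key with the long bar handle and flat blade out of the wooden key rack, line its blade up with the slot of the round lock in the cover and press it fully home, collar down on the lock. Only then turn it clockwise (seen from above) to the stop, about a fifth of a turn, and leave the key standing in the lock.

Things in the scene. Friction and masses are not known exactly. Their poses are not given: they have to be found in the camera images.
- blade_key: Steel T-key, 86 mm tall, upright. Origin: centre of the blade's lower tip; z up; x along blade and handle bar. Blade 28 x 7 mm, z 0-26 mm; collar 44 mm across, z 26-31; shank 16 mm across, z 31-66; dark bar 76 long in x, 16 wide in y, z 66-86: grip it across the 16 mm. 160 g, +-30%. Hangs by its collar in a rack hole, tip 36 mm above the bench; lifts straight out. Works either way round.
- rack: Open wooden rack 90 x 280 mm, 62 mm high; origin under its centre on the bench, y along its row of three round 33 mm holes, 90 mm apart, in the 8 mm top plate. The blade key hangs in any one. The two other keys do not fit the lock: one has a round disc handle 44 mm across and a square tip, one a short 38 mm bar and a round tip.
- lock_slot (a point): Centre of the slot's mouth on the face of the lock, 168 mm above the bench: a steel barrel 60 mm across in an 88 mm rim, near one end of the grey cover (220 x 420 mm) on the furnace. The round cap at mid-cover is no lock. z up, x along the slot, turns with the lock. Slot 35 x 12 mm, 30 deep, bevelled to 43 x 22 at the mouth. Seated, the key's tip is 26 mm below this point; play 10 degrees.
- lock (a joint): Turn of the lock barrel in rad, growing clockwise seen from above: 0 unlocked (slot along the furnace's short side), hard stop at 1.25, locked. Starts at 0 to 0.25, turns against light friction (0.08 N m) and stays where it is left. The furnace, 240 x 440 mm, is 164 mm high; a loose 35 mm high tray stands on its other end.
Things that resemble listed ones, but are neither listed nor needed, are in the scene too. What is shaped like the blade_key but blue, pink or red is not meant.

How it is judged:
By the outcome, as a careful person would: the job done as asked, in the order asked, and still so for the second after the job is handed in, with the robot touching nothing.
It also fails if it takes over 48 s, if anything falls off the work surface, if the arm or the gripper's body presses on something with over 40 N, if the wrist force passes 120 N, or if a joint passes its speed limit or range.

## Working session

There is one attempt and no reset: what is moved stays moved. The work goes in short steps, Python scripts to look and compute and a tool call to move; the robot and the scene stay as the last step left them, time stands still between calls to the robot, and variables do not carry over. Pictures are saved under pics/ and viewed, and the job is handed in when it is done.

Besides the shell and the picture viewer there is one more tool, called after "Call:" by a JSON object that holds its "fn" and its "kwargs", one argument or row to a line. jog_arm: Moves the arm, as the interface text tells. Its arguments: {"type":"object","properties":{"xyz":{"type":"array"},"yaw":{"type":"array"},"fingers":{"type":"number"},"squeeze":{"type":"number"}},"required":["xyz","yaw"]}

```bash
mkdir -p pics; ls; cat > h.py <<'E'
import numpy as np, cv2
from plant import ctrl, optics, finder
def pix2plane(name,uv,z,cal=None):
    c=cal or optics.get_calibration(name); M=np.array(c["cam_to_world"])
    u,v=uv; d=np.array([(u-c["cx"])/c["fx"],-(v-c["cy"])/c["fy"],-1.0])
    d=M[:3,:3]@d; o=M[:3,3]; s=(z-o[2])/d[2]; return o+s*d
def proj(name,P,cal=None):
    c=cal or optics.get_calibration(name); M=np.array(c["cam_to_world"])
    p=M[:3,:3].T@(np.asarray(P,float)-M[:3,3]); return np.array([c["cx"]+c["fx"]*p[0]/-p[2], c["cy"]-c["fy"]*p[1]/-p[2]])
E
python3 - <<'E'
from h import *
np.set_printoptions(precision=4,suppress=True)
s=ctrl.observe();print(s)
for n in ["scene","top","wrist"]:
    c=optics.get_calibration(n);print(n,{k:(np.array(v) if k=='cam_to_world' else v) for k,v in c.items()})
for n in ["scene","top"]:
    im=optics.read_camera(n);cv2.imwrite(f"pics/{n}0.png",im)
for t in ["blade_key","lock_slot","rack"]:
    for r in finder.pinpoint("top",t)[:4]: print(t,r)
print(ctrl.observe()['t'])
E
```

```text
pics
{'t': 0.0, 'qpos': array([-1.4843,  0.1815,  1.608 , -0.    ,  1.3538, -0.2063]), 'qvel': array([-0.    ,  0.0018, -0.0015, -0.0006,  0.0014,  0.0006]), 'tau': array([ -0.0002, -43.3861, -34.1848,   0.0701,   0.0386,  -0.0001]), 'ee_pos': array([ 0.1659, -0.55  ,  0.2379]), 'tcp_rot': array([[-0.9574, -0.0002,  0.2886],
       [-0.2886,  0.0017, -0.9574],
       [-0.0003, -1.    , -0.0017]]), 'force': array([ 0.5726,  0.0846, -0.3681]), 'moment': array([ 0.0156,  0.0311, -0.0286]), 'gripper_width': 0.08825483511590868}
scene {'fx': 504.06886451347964, 'fy': 504.06886451347964, 'cx': 312.7534148244456, 'cy': 235.20941596847678, 'cam_to_world': array([[ 0.7779, -0.5145,  0.3609,  0.8569],
       [ 0.6284,  0.6387, -0.444 , -0.3311],
       [-0.0021,  0.5722,  0.8201,  0.9169],
       [ 0.    ,  0.    ,  0.    ,  1.    ]])}
top {'fx': 537.1100490157808, 'fy': 537.1100490157808, 'cx': 316.09283767238065, 'cy': 241.1498764768015, 'cam_to_world': array([[ 0.0007,  0.9957, -0.0922,  0.4109],
       [-0.9998, -0.0009, -0.018 ,  0.1072],
       [-0.018 ,  0.0922,  0.9956,  1.1486],
       [ 0.    ,  0.    ,  0.    ,  1.    ]])}
wrist {'fx': 387.033526250634, 'fy': 387.033526250634, 'cx': 312.3856665494902, 'cy': 236.3616847830862, 'cam_to_world': array([[ 0.2883,  0.923 ,  0.2547,  0.2313],
       [-0.9575,  0.2785,  0.0746, -0.5318],
       [-0.0021, -0.2654,  0.9641,  0.3834],
       [ 0.    ,  0.    ,  0.    ,  1.    ]])}
blade_key {'centre': [163.6, 191.4], 'p': 0.89}
blade_key {'centre': [228.2, 311.6], 'p': 0.88}
blade_key {'centre': [235.8, 172.9], 'p': 0.82}
blade_key {'centre': [208.2, 246.6], 'p': 0.55}
lock_slot {'centre': [476.2, 227.9], 'p': 0.6}
rack {'centre': [254.6, 242.7], 'p': 0.72}
0.25
```

View pics/top0.png

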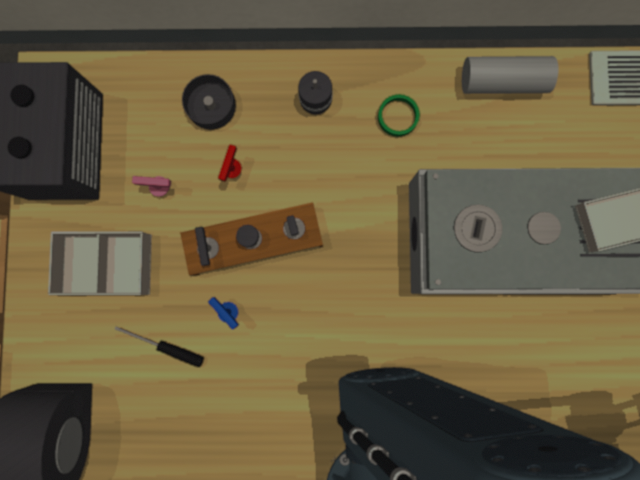

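View pics/scene0.png

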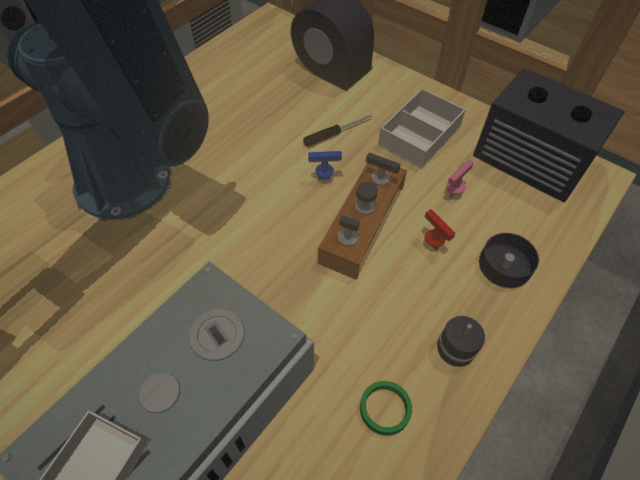

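Candidates in the top picture:
- Rack keys: (203,246) long dark bar, (248,237) disc, (293,228) short bar.
- Off-rack look-alikes: blue (225,312), pink (153,185), red (230,163).

The one at (203,246) fits: it is the only uncoloured long bar and it hangs in the rack. I'll confirm that with a crop.

```bash
python3 - <<'E'
from h import *
np.set_printoptions(precision=4,suppress=True)
im=cv2.imread("pics/top0.png")
a=cv2.resize(im[190:290,165:335],None,fx=4.5,fy=4.5,interpolation=cv2.INTER_CUBIC)[:, :]
cv2.imwrite("pics/cropkey.png",cv2.convertScaleAbs(a,alpha=1.5))
a=cv2.resize(im[190:270,430:530],None,fx=7,fy=7,interpolation=cv2.INTER_CUBIC)
cv2.imwrite("pics/croplock.png",cv2.convertScaleAbs(a,alpha=1.5))
s=cv2.imread("pics/scene0.png")
a=cv2.resize(s[295:375,175:260],None,fx=7,fy=7,interpolation=cv2.INTER_CUBIC)
cv2.imwrite("pics/croplock2.png",cv2.convertScaleAbs(a,alpha=1.5))
g=finder.regions_of("top","blade_key")
for r in g:
    p=r["pixels"];print(r["centre"],r["p"],p.sum())
for r in finder.pinpoint("scene","lock_slot"): print(r, pix2plane("scene",r["centre"],.168))
for r in finder.pinpoint("top","lock_slot"): print(r, pix2plane("top",r["centre"],.168))
for r in finder.pinpoint("scene","blade_key"): print(r, pix2plane("scene",r["centre"],.036))
for r in finder.pinpoint("top","blade_key"): print(r, pix2plane("top",r["centre"],.036))
print(pix2plane("top",(203,246),.122))
E
```

```text
[227.8, 310.2] 0.81 546
[205.7, 242.8] 0.79 563
[152.7, 185.3] 0.76 536
[230.9, 164.8] 0.7 564
{'centre': [213.6, 334.6], 'p': 0.69} [ 0.5256 -0.1749  0.168 ]
{'centre': [476.2, 227.9], 'p': 0.6} [ 0.5258 -0.1679  0.168 ]
{'centre': [325.7, 175.6], 'p': 0.95} [0.3865 0.296  0.036 ]
{'centre': [382.1, 187.0], 'p': 0.73} [0.5081 0.3495 0.036 ]
{'centre': [452.7, 197.6], 'p': 0.58} [0.6493 0.4232 0.036 ]
{'centre': [433.8, 245.1], 'p': 0.57} [0.6832 0.2857 0.036 ]
{'centre': [163.6, 191.4], 'p': 0.89} [0.6197 0.4491 0.036 ]
{'centre': [228.2, 311.6], 'p': 0.88} [0.3682 0.3084 0.036 ]
{'centre': [235.8, 172.9], 'p': 0.82} [0.6588 0.2969 0.036 ]
{'centre': [208.2, 246.6], 'p': 0.55} [0.5027 0.3524 0.036 ]
[0.4968 0.3435 0.122 ]
```

View pics/cropkey.png

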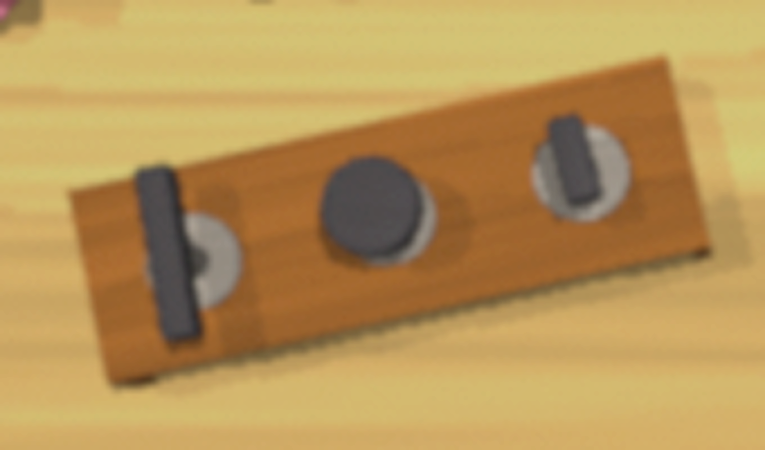

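View pics/croplock.png

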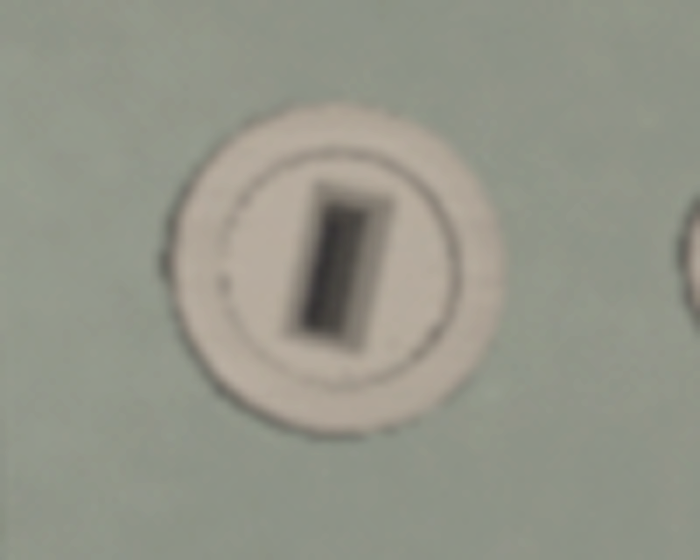

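The crop shows the long-bar key in the left hole at about (202.6,246.4). The lock slot is at about (478.5,228), tilted about 10° clockwise from the image vertical. I'll look at the lock with the wrist camera on the way.

Call:
{"fn": "jog_arm", "kwargs": {
  "xyz": [
    [0,-0.0417,0],
    [-0.0345,-0.002,-0.02],
    [-0.0345,-0.002,-0.02],
    [-0.0345,-0.002,-0.02],
    [-0.0345,-0.002,-0.02],
    [-0.0345,-0.002,-0.02],
    [-0.0345,-0.002,-0.02],
    [-0.0345,-0.002,-0.02],
    [-0.0345,-0.002,-0.02],
    [-0.0345,-0.002,-0.02]
  ],
  "yaw": [0,0,0,0,0,0,0,0,0,0],
  "fingers": -0.2,
  "squeeze": 40
}}

```text
t: 1.33
ee_pos: [0.4123, -0.2869, 0.2988]
tcp_rot: [[-0.957, 0.001, 0.288], [-0.288, -0.001, -0.957], [-0.0, -1.0, 0.001]]
force: [1.0, -0.1, 0.1]
gripper_width: 0.0529
```

Call:
{"fn": "jog_arm", "kwargs": {
  "xyz": [
    [-0.0345,0,-0.02],
    [-0.0345,0,-0.02],
    [-0.0345,0,-0.02],
    [-0.0345,0,-0.02],
    [0,0,0],
    [0,0,0],
    [0,0,0],
    [0,0,0],
    [0,0,0],
    [0,0,0]
  ],
  "yaw": [0,0,0,0,0,0,0,0,0,0]
}}

```text
t: 2.17
ee_pos: [0.5197, -0.1733, 0.2985]
tcp_rot: [[-0.958, 0.0, 0.287], [-0.287, -0.0, -0.958], [0.0, -1.0, 0.0]]
force: [0.7, 0.3, 0.2]
gripper_width: 0.0529
```

```bash
python3 - <<'E'
from h import *
import json
np.set_printoptions(precision=4,suppress=True)
c=optics.get_calibration("wrist"); im=optics.read_camera("wrist"); s=ctrl.observe()
print(s['t'],s['ee_pos'],s['tcp_rot'],s['gripper_width'],s['force'])
json.dump({k:np.array(v).tolist() for k,v in c.items()},open("calw1.json","w"))
cv2.imwrite("pics/w1.png",im)
for r in finder.pinpoint("wrist","lock_slot"): print(r, pix2plane("wrist",r["centre"],.168,c))
E
```

```text
2.2167 [ 0.5198 -0.1732  0.2985] [[-0.958   0.0002  0.2868]
 [-0.2868 -0.0001 -0.958 ]
 [-0.0001 -1.      0.0002]] 0.052733916968337805 [-0.0815 -0.0354 -0.4393]
{'centre': [311.9, 213.7], 'p': 0.95} [ 0.5285 -0.1715  0.168 ]
```

View pics/w1.png

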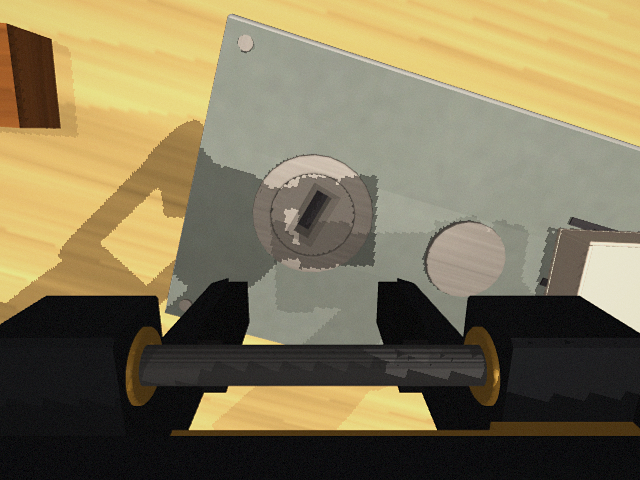

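The wrist view shows the lock rim at about (314,212), the dark slot at its centre and the plain cap at (465,258).

```bash
python3 - <<'E'
from h import *
im=cv2.imread("pics/w1.png")
a=cv2.resize(im[145:280,245:385],None,fx=4.4,fy=4.4,interpolation=cv2.INTER_CUBIC)
cv2.imwrite("pics/w1crop.png",cv2.convertScaleAbs(a,alpha=1.6))
E
```

```text
(no output)
```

View pics/w1crop.png

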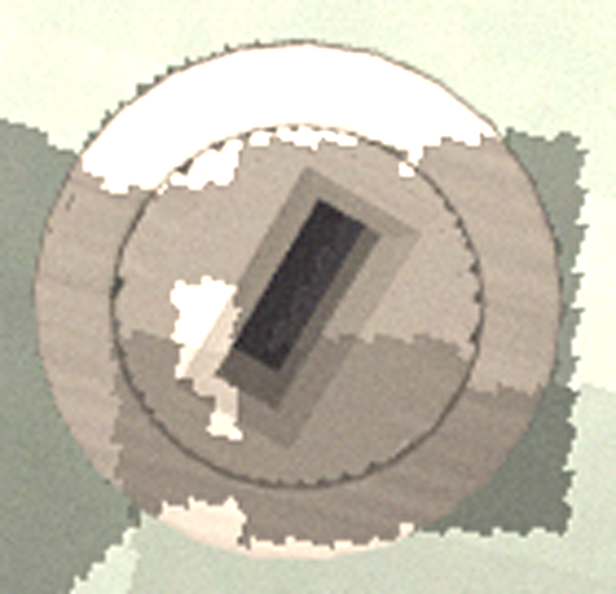

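```bash
cat > lockm.py <<'E'
from h import *
import json
np.set_printoptions(precision=4,suppress=True)
c=json.load(open("calw1.json"))
f=lambda p,z=.168: pix2plane("wrist",(245+p[0]/4.4-.4,145+p[1]/4.4-.4),z,c)
Q=[f(p) for p in [(308,167),(422,235),(296,448),(183,380)]]
Q=np.array(Q)
print(Q, Q.mean(0)); 
print(f((298.5,306)),f((297.5,299)))
for a,b in [(3,0),(2,1),(0,1),(3,2)]:
    d=Q[b]-Q[a]; print(np.arctan2(d[1],d[0]),np.linalg.norm(d))
c2=optics.get_calibration("top")
g=lambda p: pix2plane("top",(430+p[0]/7-.4,190+p[1]/7-.4),.168)
T=np.array([g(p) for p in [(318,183),(396,198),(362,352),(287,337)]]);print(T.mean(0))
k=lambda p: pix2plane("top",(165+p[0]/4.5-.4,190+p[1]/4.5-.4),.122)
A=k((155,168));B=k((183,338));print("key",A,B,(A+B)/2,np.arctan2(*(A-B)[1::-1]),np.linalg.norm(A-B))
# furnace edge direction (left/right edges)
A=pix2plane("wrist",(230,15),.164,c);B=pix2plane("wrist",(640,150),.164,c);print(np.arctan2(*(A-B)[1::-1]))
E
python3 lockm.py
```

```text
[[ 0.5508 -0.1668  0.168 ]
 [ 0.5455 -0.1879  0.168 ]
 [ 0.5047 -0.1786  0.168 ]
 [ 0.5107 -0.157   0.168 ]] [ 0.5279 -0.1726  0.168 ]
[ 0.5283 -0.1719  0.168 ] [ 0.5294 -0.1714  0.168 ]
-0.23966428978340099 0.041301814453788555
-0.22511963701450646 0.04185423823334792
-1.8174453444623841 0.021729658902594796
-1.8417770653956094 0.02234882081922021
[ 0.526  -0.1716  0.168 ]
key [0.5338 0.3519 0.122 ] [0.4608 0.3384 0.122 ] [0.4973 0.3452 0.122 ] 0.18307196546131232 0.07425450911175123
1.569583917195263
```

Call:
{"fn": "jog_arm", "kwargs": {
  "xyz": [
    [0,0,0],
    [-0.0055,0,-0.0395],
    [-0.0055,0,-0.0395],
    [-0.0055,0,-0.0395],
    [-0.0055,0,-0.0395],
    [-0.0055,0,-0.0395],
    [-0.0055,0,-0.0395],
    [-0.0055,0,-0.0395],
    [-0.0055,0,-0.0395],
    [-0.0055,0,-0.0395]
  ],
  "yaw": [0.108,0,0,0,0,0,0,0,0,0]
}}

```text
t: 3.1
ee_pos: [0.5033, 0.1879, 0.2987]
tcp_rot: [[-0.983, 0.001, 0.183], [-0.183, 0.0, -0.983], [-0.001, -1.0, 0.0]]
force: [1.1, 0.7, -0.6]
gripper_width: 0.0529
```

Call:
{"fn": "jog_arm", "kwargs": {
  "xyz": [
    [-0.0055,0.012,-0.0395],
    [-0.0055,0.012,-0.0395],
    [-0.0055,0.012,-0.0395],
    [-0.0055,0.012,-0.0395],
    [0,0,0],
    [0,0,0],
    [0,0,0],
    [0,0,0],
    [0,0,0],
    [0,0,0]
  ],
  "yaw": [0,0,0,0,0,0,0,0,0,0]
}}

```text
t: 3.93
ee_pos: [0.4971, 0.3446, 0.2513]
tcp_rot: [[-0.983, 0.001, 0.182], [-0.182, 0.0, -0.983], [-0.001, -1.0, -0.0]]
force: [-0.1, -0.4, 0.8]
gripper_width: 0.053
```

```bash
python3 - <<'E'
from h import *
import json
np.set_printoptions(precision=4,suppress=True)
c=optics.get_calibration("wrist"); im=optics.read_camera("wrist"); s=ctrl.observe()
print(s['t'],s['ee_pos'],s['tcp_rot'],s['gripper_width'],s['force'])
json.dump({k:np.array(v).tolist() for k,v in c.items()},open("calw2.json","w"))
cv2.imwrite("pics/w2.png",im)
for r in finder.pinpoint("wrist","blade_key"): print(r, pix2plane("wrist",r["centre"],.036,c))
E
```

```text
3.9833 [0.4969 0.3448 0.2511] [[-0.9833  0.0011  0.182 ]
 [-0.182   0.0005 -0.9833]
 [-0.0011 -1.     -0.0003]] 0.052915878288363756 [-0.3906 -0.417  -1.0571]
{'centre': [321.1, 310.9], 'p': 0.97} [0.3907 0.3149 0.036 ]
{'centre': [213.2, 30.1], 'p': 0.91} [0.6289 0.4529 0.036 ]
{'centre': [386.3, 22.0], 'p': 0.87} [0.6613 0.3108 0.036 ]
{'centre': [308.5, 199.8], 'p': 0.75} [0.5011 0.348  0.036 ]
```

View pics/w2.png

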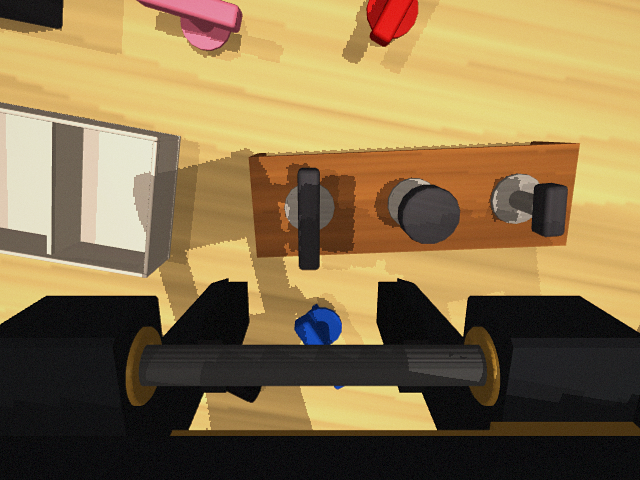

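The wrist view confirms it: the long dark bar at (309,217) sits in the end hole, next to the disc (428,214) and the short bar (549,210). I'll refine its pose now.

```bash
python3 - <<'E'
from h import *
import json
np.set_printoptions(precision=4,suppress=True)
im=cv2.imread("pics/w2.png")
c=json.load(open("calw2.json"))
def draw(x,y,a):
    b=cv2.resize(im[140:290,230:390],None,fx=4,fy=4,interpolation=cv2.INTER_CUBIC);b=cv2.convertScaleAbs(b,alpha=1.8,beta=20)
    for z,col in ((.122,(0,255,0)),(.102,(255,0,0))):
        P=[]
        for dx,dy in ((38,8),(38,-8),(-38,-8),(-38,8)):
            w=np.array([x+(dx*np.cos(a)-dy*np.sin(a))/1e3,y+(dx*np.sin(a)+dy*np.cos(a))/1e3,z])
            P.append((proj("wrist",w,c)-[230,140]+.4)*4)
        cv2.polylines(b,[np.int32(P)],True,col,1)
    t=np.linspace(0,6.28,60);P=[(proj("wrist",[x+.022*np.cos(q),y+.022*np.sin(q),.067],c)-[230,140]+.4)*4 for q in t]
    cv2.polylines(b,[np.int32(P)],True,(0,255,255),1)
    return b
cv2.imwrite("pics/w2fit.png",draw(.4975,.345,.183))
E
```

```text
(no output)
```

View pics/w2fit.png

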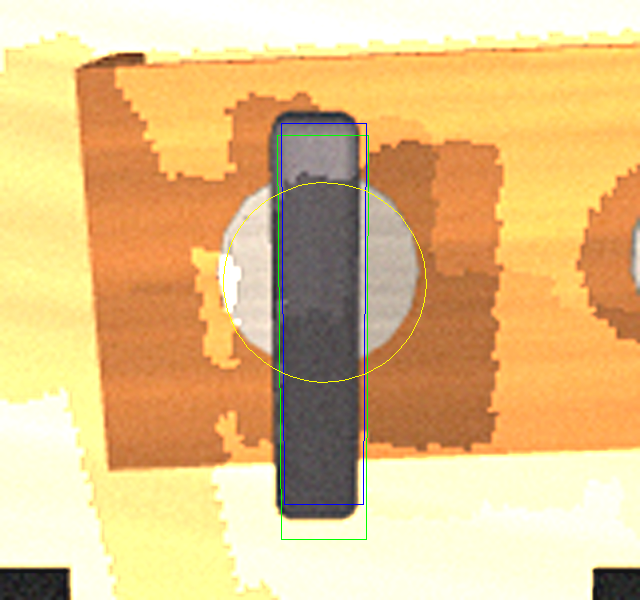

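Call:
{"fn": "jog_arm", "kwargs": {
  "xyz": [
    [-0.0045,0,-0.0014],
    [0,0.03,0],
    [0,0.03,0],
    [0,0.03,0],
    [0,0.025,0],
    [0,0.02,0],
    [0,0.014,0],
    [0,0.008,0],
    [0,0,0],
    [0,0,0]
  ],
  "yaw": [0,0,0,0,0,0,0,0,0,0]
}}

```text
t: 4.87
ee_pos: [0.5008, 0.348, 0.0936]
tcp_rot: [[-0.983, 0.0, 0.184], [-0.184, 0.0, -0.983], [-0.0, -1.0, -0.0]]
force: [0.0, 0.3, -0.1]
gripper_width: 0.053
```

Call:
{"fn": "jog_arm", "kwargs": {
  "xyz": [
    [0,0,0],
    [0,0,0],
    [0,0,0],
    [0,0,0],
    [0,0,0],
    [0,0,0],
    [0,0,0],
    [0,0,0],
    [0,0,0],
    [0,0,0]
  ],
  "yaw": [0,0,0,0,0,0,0,0,0,0],
  "fingers": 1,
  "squeeze": 45
}}

```text
t: 5.7
ee_pos: [0.5006, 0.3481, 0.0937]
tcp_rot: [[-0.983, 0.0, 0.184], [-0.184, 0.0, -0.983], [-0.0, -1.0, -0.0]]
force: [-0.2, 0.7, 2.2]
gripper_width: 0.0157
```

Call:
{"fn": "jog_arm", "kwargs": {
  "xyz": [
    [0,-0.01,0],
    [0,-0.02,0],
    [0,-0.03,0],
    [0,-0.035,0],
    [0,-0.035,0],
    [0,-0.035,0],
    [0,-0.025,0],
    [0,-0.01,0],
    [0,0,0],
    [0,0,0]
  ],
  "yaw": [0,0,0,0,0,0,0.105,0.105,0.105,0.106]
}}

```text
t: 6.53
ee_pos: [0.5006, 0.348, 0.2951]
tcp_rot: [[-0.971, 0.002, -0.239], [0.239, 0.001, -0.971], [-0.002, -1.0, -0.001]]
force: [-0.8, -0.9, -1.6]
gripper_width: 0.0155
```

```bash
python3 - <<'E'
from h import *
np.set_printoptions(precision=4,suppress=True)
s=ctrl.observe(); print(s['t'],s['ee_pos'],s['tcp_rot'],s['gripper_width'],s['force'])
cv2.imwrite("pics/s3.png",optics.read_camera("scene"));cv2.imwrite("pics/w3.png",optics.read_camera("wrist"))
p=s['ee_pos'];R=s['tcp_rot'];d=R.T@(np.array([.528,-.172,p[2]])-p);print(d,np.arctan2(R[1,0],R[0,0])-2*np.pi*0)
E
```

```text
6.5333 [0.5006 0.348  0.2951] [[-0.971   0.0019 -0.2391]
 [ 0.2391  0.0007 -0.971 ]
 [-0.0017 -1.     -0.0011]] 0.015509689184271154 [-0.7551 -0.8618 -1.5702]
[-0.1509 -0.0003  0.4983] 2.900169782631006
```

View pics/s3.png

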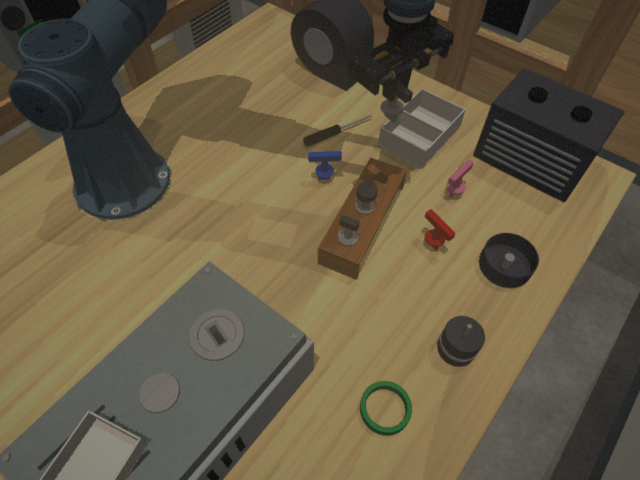

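View pics/w3.png

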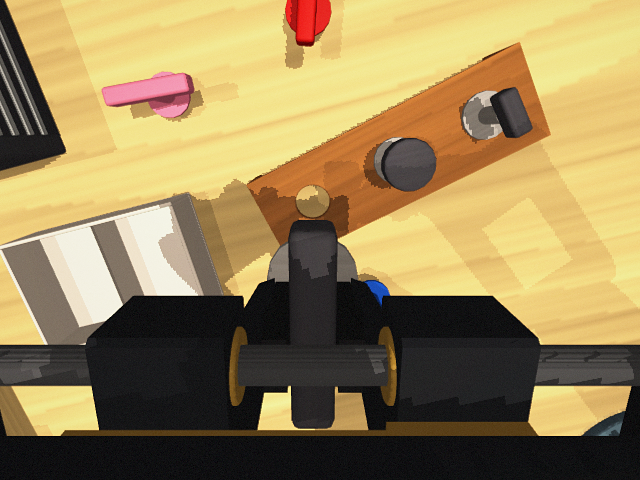

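```bash
python3 - <<'E'
from h import *
np.set_printoptions(precision=4,suppress=True)
im=cv2.imread("pics/w3.png")
s=ctrl.observe();c=optics.get_calibration("wrist");p=s['ee_pos'];R=s['tcp_rot']
b=cv2.resize(im[190:440,220:410],None,fx=3,fy=3,interpolation=cv2.INTER_CUBIC)[:600];b=cv2.convertScaleAbs(b,alpha=1.8,beta=20)
h=-0.029  # tool y of bar top
for hh,col in ((h,(0,255,0)),(h+.02,(255,0,0))):
    P=[(proj("wrist",p+R@np.array([a,hh,q]),c)-[220,190]+.4)*3 for a,q in((-.038,-.008),(-.038,.008),(.038,.008),(.038,-.008))]
    cv2.polylines(b,[np.int32(P)],True,col,1)
P=[(proj("wrist",p+R@np.array([.022*np.cos(t),h+.055,.022*np.sin(t)]),c)-[220,190]+.4)*3 for t in np.linspace(0,6.28,60)]
cv2.polylines(b,[np.int32(P)],True,(0,255,255),1)
cv2.imwrite("pics/w3fit.png",b)
E
```

```text
(no output)
```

View pics/w3fit.png

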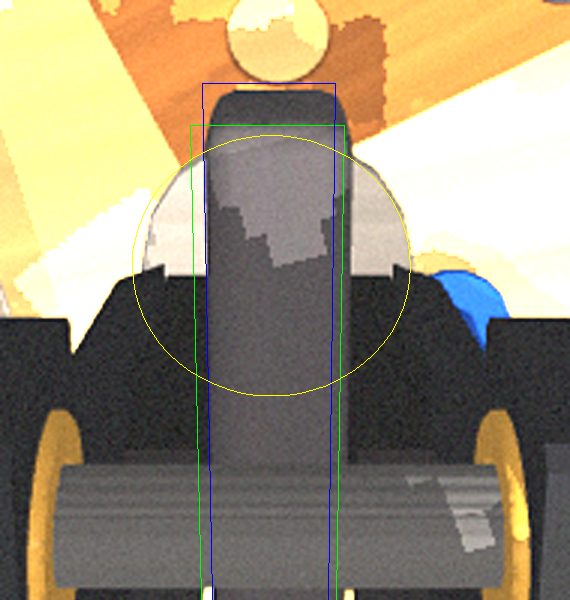

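Call:
{"fn": "jog_arm", "kwargs": {
  "xyz": [
    [-0.0058,0,0.0191],
    [-0.0116,0,0.0383],
    [-0.0116,0,0.0383],
    [-0.0116,0,0.0383],
    [-0.0116,0,0.0383],
    [-0.0116,0,0.0383],
    [-0.0116,0,0.0383],
    [-0.0116,0,0.0383],
    [-0.0116,0,0.0383],
    [-0.0116,0,0.0383]
  ],
  "yaw": [0,0,0,0,0,0,0,0,0,0]
}}

```text
t: 7.47
ee_pos: [0.5218, -0.0334, 0.2934]
tcp_rot: [[-0.973, -0.0, -0.23], [0.23, 0.0, -0.973], [0.0, -1.0, 0.0]]
force: [1.2, -0.1, -1.7]
gripper_width: 0.0156
```

Call:
{"fn": "jog_arm", "kwargs": {
  "xyz": [
    [-0.0116,0,0.0383],
    [-0.0116,0,0.0383],
    [-0.0116,0,0.0383],
    [-0.0058,0,0.0191],
    [0,0.01,0],
    [0,0.015,0],
    [0,0.015,0],
    [0,0.01,0],
    [0,0,0],
    [0,0,0]
  ],
  "yaw": [0,0,0,0,0,0,0,0,0,0]
}}

```text
t: 8.3
ee_pos: [0.5302, -0.1704, 0.2428]
tcp_rot: [[-0.973, -0.002, -0.232], [0.232, 0.001, -0.973], [0.002, -1.0, -0.001]]
force: [0.6, -0.4, -1.5]
gripper_width: 0.0156
```

```bash
python3 - <<'E'
from h import *
np.set_printoptions(precision=4,suppress=True)
s=ctrl.observe(); print(s['t'],s['ee_pos'],s['tcp_rot'],s['gripper_width'],s['force'])
im=optics.read_camera("scene")
cv2.imwrite("pics/s4.png",cv2.convertScaleAbs(cv2.resize(im[240:400,140:320],None,fx=3.7,fy=3.7,interpolation=cv2.INTER_CUBIC),alpha=1.6))
cv2.imwrite("pics/w4.png",cv2.convertScaleAbs(optics.read_camera("wrist"),alpha=1.5))
E
```

```text
8.3 [ 0.5302 -0.1704  0.2428] [[-0.9727 -0.0015 -0.2321]
 [ 0.2321  0.001  -0.9727]
 [ 0.0017 -1.     -0.0006]] 0.015619001162365503 [ 0.5701 -0.4313 -1.4528]
```

View pics/s4.png

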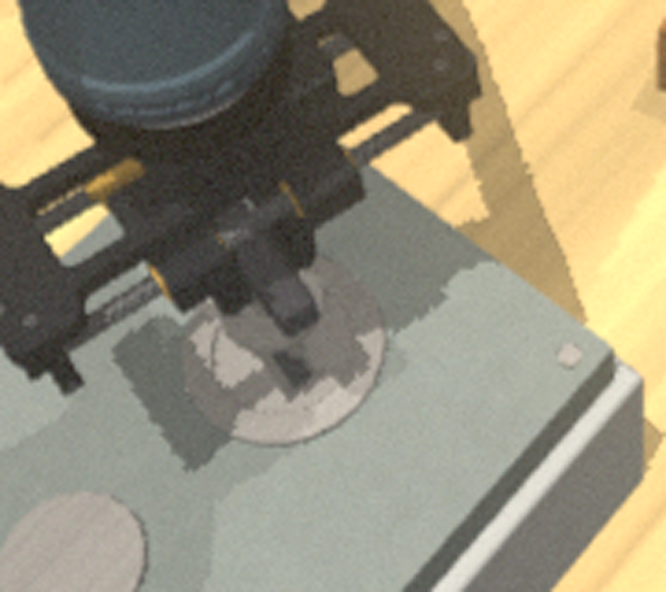

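View pics/w4.png

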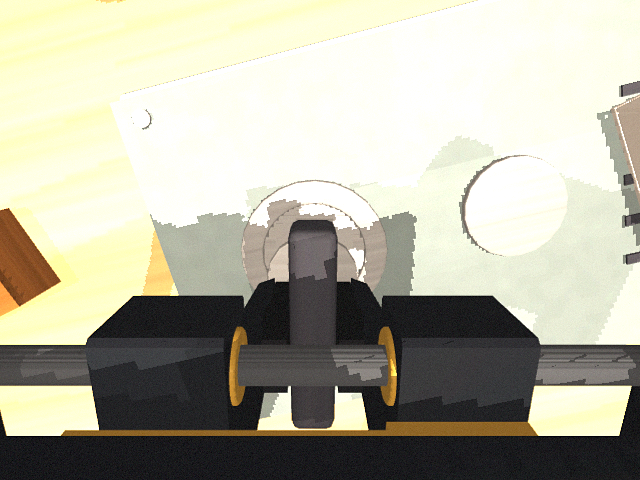

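The rim (columns 242–386) and the key's collar (270–357) are centred on each other. Descending gently.

Call:
{"fn": "jog_arm", "kwargs": {
  "xyz": [
    [0.001,0.005,0],
    [0,0.005,0],
    [0,0.004,0],
    [0,0.003,0],
    [0,0.003,0],
    [0,0.003,0],
    [0,0.003,0],
    [0,0.002,0],
    [0,0,0],
    [0,0,0]
  ],
  "yaw": [0,0,0,0,0,0,0,0,0,0]
}}

```text
t: 9.23
ee_pos: [0.5296, -0.1711, 0.2153]
tcp_rot: [[-0.972, -0.0, -0.234], [0.234, 0.0, -0.972], [0.0, -1.0, -0.0]]
force: [-0.7, 0.1, -1.4]
gripper_width: 0.0156
```

Call:
{"fn": "jog_arm", "kwargs": {
  "xyz": [
    [0,0.003,0],
    [0,0.003,0],
    [0,0.003,0],
    [0,0.002,0],
    [0,0.002,0],
    [0,0.001,0],
    [0,0.001,0],
    [0,0,0],
    [0,0,0],
    [0,0,0]
  ],
  "yaw": [0,0,0,0,0,0,0,0,0,0]
}}

```text
t: 10.07
ee_pos: [0.5297, -0.1711, 0.2005]
tcp_rot: [[-0.972, 0.0, -0.234], [0.234, -0.0, -0.972], [-0.0, -1.0, 0.0]]
force: [0.6, -0.8, -1.8]
gripper_width: 0.0154
```

Call:
{"fn": "jog_arm", "kwargs": {
  "xyz": [
    [0,0.0005,0],
    [0,0.0005,0],
    [0,0.0005,0],
    [0,0.0005,0],
    [0,0.0005,0],
    [0,0,0],
    [0,0,0],
    [0,0,0],
    [0,0,0],
    [0,0,0]
  ],
  "yaw": [0,0,0,0,0,0,0,0,0,0]
}}

```text
t: 10.9
ee_pos: [0.5299, -0.1712, 0.1996]
tcp_rot: [[-0.972, 0.001, -0.234], [0.234, -0.001, -0.972], [-0.001, -1.0, 0.0]]
force: [-3.3, 1.6, 8.2]
gripper_width: 0.0154
```

Call:
{"fn": "jog_arm", "kwargs": {
  "xyz": [
    [0.0005,0.0005,0],
    [0.0005,0.0005,0],
    [0,0.0005,0],
    [0,0,0],
    [0,0,0],
    [0,0,0],
    [0,0,0],
    [0,0,0],
    [0,0,0],
    [0,0,0]
  ],
  "yaw": [0,0,0,0,0,0,0,0,0,0]
}}

```text
t: 11.73
ee_pos: [0.5299, -0.1712, 0.1995]
tcp_rot: [[-0.972, 0.004, -0.234], [0.234, -0.002, -0.972], [-0.004, -1.0, 0.001]]
force: [-3.6, 3.6, 13.9]
gripper_width: 0.0158
```

```bash
python3 - <<'E'
from h import *
np.set_printoptions(precision=4,suppress=True)
im=optics.read_camera("scene")
cv2.imwrite("pics/s5.png",cv2.convertScaleAbs(cv2.resize(im[270:400,150:290],None,fx=4.5,fy=4.5,interpolation=cv2.INTER_CUBIC),alpha=1.8))
cv2.imwrite("pics/w5.png",cv2.convertScaleAbs(optics.read_camera("wrist"),alpha=1.2))
E
```

```text
(no output)
```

View pics/s5.png

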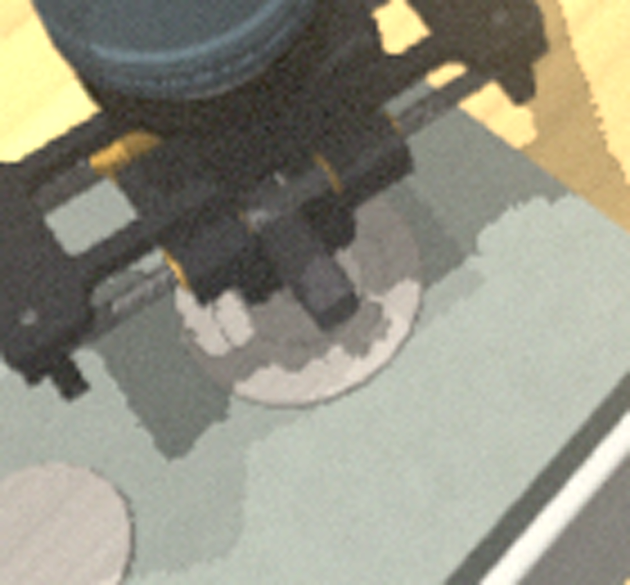

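View pics/w5.png

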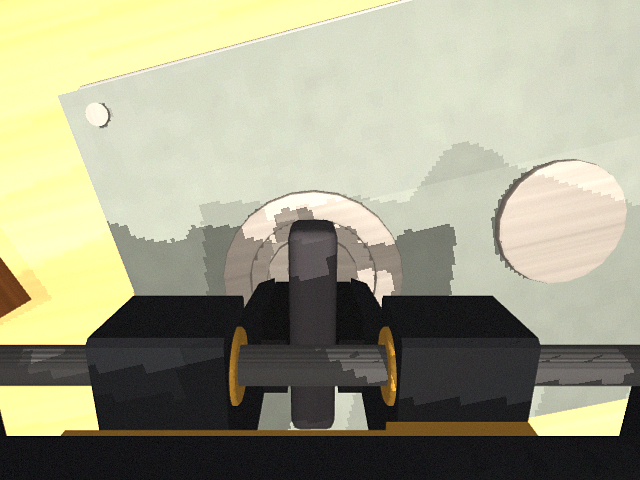

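The key is seated: TCP z stopped at 0.1995 m against 0.1997 predicted, with about 14 N of reaction. Now the clockwise turn.

Call:
{"fn": "jog_arm", "kwargs": {
  "xyz": [
    [0,-0.001,0],
    [0,0,0],
    [0,0,0],
    [0,0,0],
    [0,0,0],
    [0,0,0],
    [0,0,0],
    [0,0,0],
    [0,0,0],
    [0,0,0]
  ],
  "yaw": [0.03,0.05,0.05,0.05,0.05,0.05,0.05,0.05,0.05,0]
}}

```text
t: 12.67
ee_pos: [0.5298, -0.1723, 0.1996]
tcp_rot: [[-0.785, 0.003, -0.62], [0.62, -0.003, -0.785], [-0.005, -1.0, 0.001]]
force: [-0.5, -2.7, 7.3]
gripper_width: 0.0156
```

```bash
python3 - <<'E'
from h import *
np.set_printoptions(precision=3,suppress=True)
s=ctrl.observe();R=s['tcp_rot'];print(s['ee_pos'],np.arctan2(R[1,0],R[0,0])-np.pi,s['force'],s['moment'],s['qpos'])
E
```

```text
[ 0.53  -0.172  0.2  ] -0.6688686605056753 [-0.508 -2.701  7.3  ] [-0.272  0.225  0.02 ] [-0.527  0.176  1.694 -0.001  1.266  1.713]
```

Call:
{"fn": "jog_arm", "kwargs": {
  "xyz": [
    [0,0,0],
    [0,0,0],
    [0,0,0],
    [0,0,0],
    [0,0,0],
    [0,0,0],
    [0,0,0],
    [0,0,0],
    [0,0,0],
    [0,0,0]
  ],
  "yaw": [0.05,0.05,0.05,0.05,0.05,0.05,0.05,0.05,0.05,0.05]
}}

```text
t: 13.5
ee_pos: [0.529, -0.1729, 0.1996]
tcp_rot: [[-0.391, 0.001, -0.92], [0.92, -0.004, -0.391], [-0.005, -1.0, 0.0]]
force: [-4.1, -5.3, 9.5]
gripper_width: 0.0151
```

Call:
{"fn": "jog_arm", "kwargs": {
  "xyz": [
    [0,0,0],
    [0,0,0],
    [0,0,0],
    [0,0,0],
    [0,0,0],
    [0,0,0],
    [0,0,0],
    [0,0,0],
    [0,0,0],
    [0,0,0]
  ],
  "yaw": [0.025,0.025,0.025,0.025,0.02,0,0,0,0,0]
}}

```text
t: 14.33
ee_pos: [0.5288, -0.1731, 0.1996]
tcp_rot: [[-0.281, 0.001, -0.96], [0.96, -0.004, -0.281], [-0.005, -1.0, 0.0]]
force: [-6.2, -5.7, 9.3]
gripper_width: 0.0152
```

```bash
python3 - <<'E'
from h import *
np.set_printoptions(precision=3,suppress=True)
s=ctrl.observe();R=s['tcp_rot'];print(s['ee_pos'],np.arctan2(R[1,0],R[0,0])-np.pi,s['force'],s['moment'],s['qpos'])
E
```

```text
[ 0.529 -0.173  0.2  ] -1.2864779084058275 [-6.161 -5.733  9.326] [-0.656  1.049  0.027] [-0.528  0.176  1.695 -0.004  1.268  2.331]
```

Call:
{"fn": "jog_arm", "kwargs": {
  "xyz": [
    [-0.0005,0,0.001],
    [0,0,0],
    [0,0,0],
    [0,0,0],
    [0,0,0],
    [0,0,0],
    [0,0,0],
    [0,0,0],
    [0,0,0],
    [0,0,0]
  ],
  "yaw": [0.02,0.02,0.02,0.02,0.02,0.02,0,0,0,0]
}}

```text
t: 15.17
ee_pos: [0.5284, -0.1733, 0.1996]
tcp_rot: [[-0.164, 0.002, -0.987], [0.987, -0.004, -0.164], [-0.004, -1.0, -0.001]]
force: [-3.9, -3.4, 8.8]
gripper_width: 0.0151
```

```bash
python3 - <<'E'
from h import *
np.set_printoptions(precision=3,suppress=True)
s=ctrl.observe();R=s['tcp_rot'];print(s['ee_pos'],np.arctan2(R[1,0],R[0,0])-np.pi,s['force'],s['moment'],s['qpos'])
E
```

```text
[ 0.528 -0.173  0.2  ] -1.4063611906741404 [-3.926 -3.366  8.84 ] [-0.309  0.751  0.066] [-0.529  0.175  1.696 -0.002  1.267  2.449]
```

Call:
{"fn": "jog_arm", "kwargs": {
  "xyz": [
    [0,0,0],
    [0,0,0],
    [0,0,0],
    [0,0,0],
    [0,0,0],
    [0,0,0],
    [0,0,0],
    [0,0,0],
    [0,0,0],
    [0,0,0]
  ],
  "yaw": [0.02,0.02,0.02,0.02,0.02,0,0,0,0,0]
}}

```text
t: 16.0
ee_pos: [0.5282, -0.1732, 0.1996]
tcp_rot: [[-0.066, 0.001, -0.998], [0.998, -0.004, -0.066], [-0.004, -1.0, -0.001]]
force: [-4.9, -2.8, 8.9]
gripper_width: 0.0153
```

```bash
python3 - <<'E'
from h import *
np.set_printoptions(precision=3,suppress=True)
s=ctrl.observe();R=s['tcp_rot'];print(s['ee_pos'],np.arctan2(R[1,0],R[0,0])-np.pi,s['force'],s['moment'],s['qpos'])
cv2.imwrite("pics/w6.png",cv2.convertScaleAbs(optics.read_camera("wrist"),alpha=1.2))
E
```

```text
[ 0.528 -0.173  0.2  ] -1.5050029690636693 [-4.91  -2.805  8.923] [-0.319  0.796  0.72 ] [-0.529  0.175  1.696 -0.003  1.267  2.548]
```

View pics/w6.png

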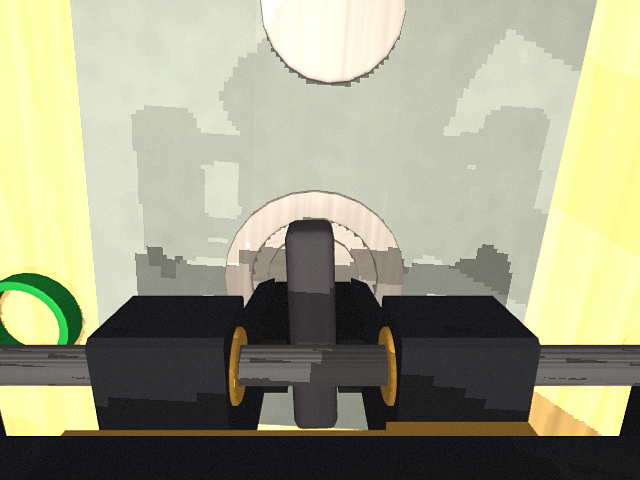

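The stop is reached: the moment about the vertical jumped from 0.07 to 0.72 N m with the key at about −1.5 rad, which is 1.25 plus the play. I'll relieve the torque within the play, open the gripper and lift off.

Call:
{"fn": "jog_arm", "kwargs": {
  "xyz": [
    [0,0,0],
    [0,0,0],
    [0,0,0],
    [0,-0.0005,0],
    [0,-0.0005,0],
    [0,0,0],
    [0,0,0],
    [0,0,0],
    [0,0,0],
    [0,0,0]
  ],
  "yaw": [-0.02,-0.02,-0.02,0,0,0,0,0,0,0]
}}

```text
t: 16.88
ee_pos: [0.5282, -0.173, 0.1997]
tcp_rot: [[-0.124, 0.001, -0.992], [0.992, -0.003, -0.124], [-0.003, -1.0, -0.001]]
force: [-3.6, -3.6, 6.2]
gripper_width: 0.0157
```

Call:
{"fn": "jog_arm", "kwargs": {
  "xyz": [
    [0,0,0],
    [0,0,0],
    [0,0,0],
    [0,0,0],
    [0,0,0],
    [0,0,0],
    [0,0,0],
    [0,0,0],
    [0,0,0],
    [0,0,0]
  ],
  "yaw": [0,0,0,0,0,0,0,0,0,0],
  "fingers": -0.2
}}

```text
t: 17.72
ee_pos: [0.5278, -0.1716, 0.1984]
tcp_rot: [[-0.124, 0.0, -0.992], [0.992, 0.0, -0.124], [0.0, -1.0, -0.0]]
force: [-0.7, -0.0, -0.3]
gripper_width: 0.053
```

Call:
{"fn": "jog_arm", "kwargs": {
  "xyz": [
    [0,-0.01,0],
    [0,-0.02,0],
    [0,-0.02,0],
    [0,-0.02,0],
    [0,-0.03,0],
    [0,-0.03,0],
    [0,-0.02,0],
    [0,-0.01,0],
    [0,0,0],
    [0,0,0]
  ],
  "yaw": [0,0,0,0,0,0,0,0,0,0]
}}

```text
t: 18.55
ee_pos: [0.5277, -0.1716, 0.3582]
tcp_rot: [[-0.124, 0.0, -0.992], [0.992, -0.0, -0.124], [-0.0, -1.0, -0.0]]
force: [-1.0, 0.2, -1.3]
gripper_width: 0.0528
```

```bash
python3 - <<'E'
from h import *
np.set_printoptions(precision=3,suppress=True)
s=ctrl.observe();print(s['t'],s['ee_pos'],s['force'],s['gripper_width'])
cv2.imwrite("pics/w7.png",cv2.convertScaleAbs(optics.read_camera("wrist"),alpha=1.2))
im=optics.read_camera("scene")
cv2.imwrite("pics/s7.png",cv2.convertScaleAbs(cv2.resize(im[240:400,140:320],None,fx=3.7,fy=3.7,interpolation=cv2.INTER_CUBIC),alpha=1.6))
E
```

```text
18.55 [ 0.528 -0.172  0.358] [-0.965  0.203 -1.324] 0.052824529125236414
```

View pics/w7.png

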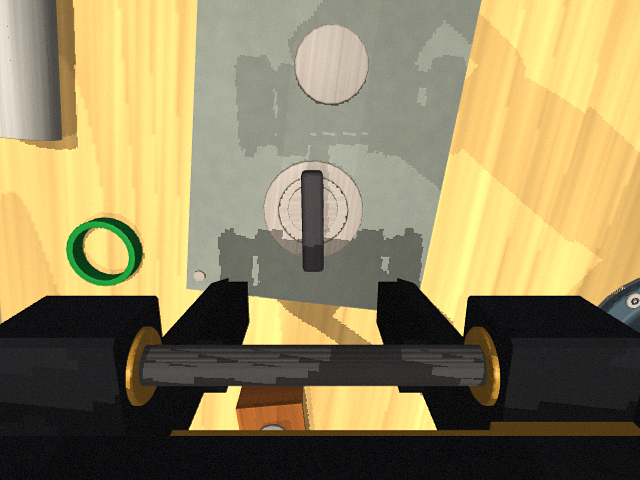

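View pics/s7.png

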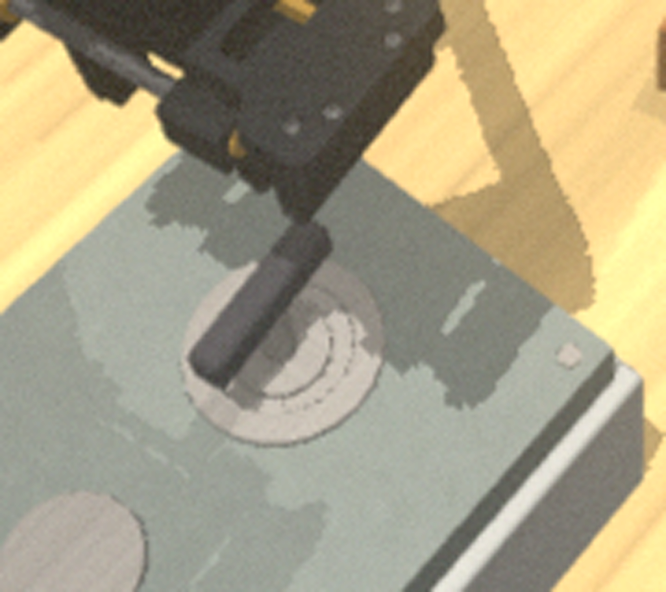

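```bash
python3 - <<'E'
from h import *
print(ctrl.close_job()); print(ctrl.observe()['t'])
E
```

```text
the job is handed in; nothing more can be done
None
the job is handed in; nothing more can be done
```

I took the long-bar T-key from the end hole of the rack, pressed it into the lock until the collar was down, and turned it clockwise to the stop. I then let go, lifted the arm clear and handed the job in at about 18.6 s of the 48 s allowed.

- **Seating:** the tool stopped at z = 0.1995 m, against 0.1997 m predicted for a seated key. The lock pushed back with about 14 N.
- **Turning:** the key went from about −0.24 to −1.5 rad, which is the 1.25 rad stop plus the play in the slot. At the end the moment jumped from 0.07 to 0.72 N m. I backed off 0.06 rad, within the play, before opening the gripper.
- **Final pictures:** the key stands upright in the lock, collar on the barrel, and the gripper touches nothing.
- **Not checked directly:** the slot is hidden under the collar, so the stop is inferred from the moment and the angle. The top and wrist cameras disagreed by 2–4 mm on positions, but the slot's bevel and play took that up.

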